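# Sort the rechargeable cells into their chargers

### The arm

A 7-joint arm with a two-finger parallel gripper is mounted at the origin on the work surface. World frame = base frame: x ahead of the robot, y to its left, z up, the work surface at z = 0. Lengths are in mm, angles in degrees, forces in N, time in s.
With the tool pointing down it reaches from about 425 to 875 mm from the base axis. Payload 8.4 kg.
Tool frame: the origin (TCP) lies midway between the tips of the shut fingers; the grasp point (between the pads) lies 19 mm behind it; z points along the fingers, y is the line along which they close (so a half turn about z gives the same grasp; the last joint's range is limited). The gripper opens to 85 mm and grips with 20 to 120 N. Pads are 22 mm wide; open, the fingers measure 114 mm over their backs; the gripper's body (76 mm by 85 mm) begins 54 mm behind the grasp point. The pads swing forward as they close: fully open they stand 13 mm farther back than shut.
Start: joints at [-72.72, 19.091, 2.286, 83.961, -0.768, 76.965, -3.352], TCP at [253.599, 598.457, 231.308] pointing down, gripper open.
Joint ranges: [-147.57, 147.57], [-21.85, 119.76], [-74.77, 79.35], [14.55, 137.4], [-85.83, 265.84], [4.83, 119.75], [-152.11, 152.11]. Speed limits (degrees/s): [127.2, 127.2, 159.86, 159.86, 180, 180, 180].

### API

Orientations are given as [roll, pitch, yaw] about the fixed x, y, z axes, in that order (R = Rz(yaw) Ry(pitch) Rx(roll)).
In Python, from cell import env, set_gripper, kinematics, read_camera, camera_model, order, readout gives the robot as it stands. Calls block until the motion is done:
- env.move_to(position, orientation): joint-space move of the TCP to a pose.
- env.move_l(position, frame=None, rate=150): straight line of the TCP; frame=None keeps the orientation; rate is the mean speed in mm/s.
- env.move_joints(angles): joint-space move.
- set_gripper(opening, squeeze=None): opening from 0.0 (shut) to 1.0 (fully open); squeeze is the grip in N (None keeps the last); returns when the fingers have stopped.
- env.hold(seconds).
- kinematics.solve_ik(position, orientation): joint angles nearest the present ones, or None.
- read_camera(name): name is "scene" or "top" or "wrist"; returns the picture (400x640x3 uint8, red, green, blue); there is no depth.
- camera_model(name): a dict with "intrinsics" (3x3 intrinsics, pixels), "view" (4x4, takes a point from world to camera coordinates). Camera axes: x right, y down, z forward; pixel columns grow to the right and rows downward; lengths in mm; the calibration is good to about 2 mm. A picture is of the moment at which its call begins: read the wrist's pose just before it. camera_model takes no time and is no camera call; for the wrist camera it gives the pose at the moment of the call.
A pose or a line that the arm cannot do raises env.Unreachable and nothing moves.
- order.job_done(): hands the job in; it is judged then, once.
Readings, each from a call of its own:
- readout.read_clock(): time.
- readout.read_joint_pos(): joint angles.
- readout.read_joint_vel(): joint speeds.
- readout.read_joint_efforts(): joint torques, N m.
- readout.read_position(): TCP position.
- readout.read_tcp_rot(): TCP orientation.
- readout.read_ft_force(): force on the tool from outside, world axes, zero at the start.
- readout.read_moment(): the same for the moment, N m.
- readout.read_width(): opening from 0.0 (shut) to 1.0 (fully open).
- readout.read_finger_force(): force on a finger pad.
Only numpy, scipy, OpenCV 4.12 (cv2) and the standard library are available. Lean on these libraries where they do the work, as an engineer would, in place of code of your own. Each camera call takes 0.05 s, during which the arm holds its last target. There are 200 camera calls.

### The job

Put the three loose rechargeable cells on charge, sorted by length: the two short ones in the charger with the short bays, the long one in the free bay of the charger with the long bays. Each must lie flat and fully home between its contacts, button end against the copper contact, and be let go; work it in past the sprung contact without forcing it. Leave alone the cell that is already charging and the other things on the desk.

Things in the scene. Friction and masses are not known exactly. Their poses are not given: they have to be found in the camera images.
- charger_short: Fixed black two-bay charger for SHORT (66 mm) cells, 124 x 116 mm, 42 mm tall. Origin under it, midway between the bay centres; z up, x along the bays from the spring housing (robot side) to the head with copper contacts and display (far side). Bays at y = -36 (1) and +36 mm (2). A cell lies level on two end saddles 20 mm up; between them the floor is 14 mm up, open at the sides for fingers.
- charger_long: The same charger for LONG (80 mm) cells, 138 mm long, axes alike. Bay 1 (y = -36 mm) is empty, bay 2 holds a charging cell. Gap from spring plate to copper contact, in either charger: free, 6 mm shorter than its cell (60 / 74 mm); pushed fully back, 8 mm longer (74 / 88 mm). A seated cell holds the plate back 6 mm.
- bay_s1 (a point): Centre of a 66 mm cell seated in bay 1 of charger_short, 13 mm above the saddles; axes as the charger. Cheeks 28 mm apart, 9 mm high, at the saddles. Robot-side end: upright steel spring plate 22 mm wide, 4 mm thick, top 22 mm above the saddles, sliding 14 mm along the bay only; spring 2.4 N at first, 6.6 N fully back.
- contact_s1 (a point): Middle of the face of the upright copper contact of bay 1 of charger_short, 33 mm along x from the bay centre; the seated button touches here. Contact and head stand 22 mm above the saddles, so a cell cannot go straight down: flat end first, leaning about 25 degrees, it pushes the spring plate back, then the button end is lowered behind the copper.
- bay_s2 (a point): Centre of a 66 mm cell seated in bay 2 of charger_short; the bay is as bay_s1.
- contact_s2 (a point): Middle of the face of the copper contact of bay 2 of charger_short, 33 mm along x from the bay centre; as contact_s1.
- bay_l1 (a point): Centre of an 80 mm cell seated in bay 1 (empty) of charger_long, 13 mm above the saddles; built as bay_s1 but 14 mm longer.
- contact_l1 (a point): Middle of the face of the copper contact of bay 1 of charger_long, 40 mm along x from the bay centre; as contact_s1.
- bay_l2 (a point): Centre of the 80 mm cell in bay 2 (taken) of charger_long.
- cell_short_a_mid (a point): A SHORT loose rechargeable cell: round, mint-green wrap, 26 mm thick, 66 mm long over all, about 95 g. Point at its middle, on its axis; x runs towards the button end (it may have rolled about x).
- cell_short_a_button (a point): Tip of that cell's steel button (33 mm from the middle along x). The button is 11 mm thick and stands 2 mm proud of the body, inside a white ring with a black band by it; the other end is flat.
- cell_short_b_mid (a point): The other SHORT loose cell, just like short_a: round, mint-green wrap, 26 mm thick, 66 mm long over all, about 95 g. Point at its middle, on its axis; x runs towards the button end (it may have rolled about x).
- cell_short_b_button (a point): Tip of that cell's steel button (33 mm from the middle along x). The button is 11 mm thick and stands 2 mm proud of the body, inside a white ring with a black band by it; the other end is flat.
- cell_long_mid (a point): The LONG loose cell; same thickness and wrap as the short ones: round, mint-green wrap, 26 mm thick, 80 mm long over all, about 115 g. Point at its middle, on its axis; x runs towards the button end (it may have rolled about x).
- cell_long_button (a point): Tip of that cell's steel button (40 mm from the middle along x). The button is 11 mm thick and stands 2 mm proud of the body, inside a white ring with a black band by it; the other end is flat.
- cell_charging_mid (a point): A LONG cell that is already charging in bay 2 of charger_long; leave it alone: round, mint-green wrap, 26 mm thick, 80 mm long over all, about 115 g. Point at its middle, on its axis; x runs towards the button end (it may have rolled about x).
- marker: Bystander: white and orange marker pen lying, 140 mm long, 18 mm thick. Not part of the job.
- owl: Bystander: small brown owl figure, 38 mm wide, 47 mm tall, origin under it. Not part of the job.
- glue: Bystander: amber glue bottle, 52 mm wide, 145 mm tall, origin under it. Not part of the job.
- tumbler: Bystander: mint-green tumbler, 92 mm wide, 125 mm tall, origin under it. Not part of the job.
- deli_cup: Bystander: clear low cup, 100 mm wide, 50 mm tall, origin under it. Not part of the job.
- craft_knife: Bystander: craft knife lying, 140 mm long, 13 mm thick. Not part of the job.
- clothes_peg: Bystander: wooden clothes-peg lying, 74 mm long, 10 mm tall. Not part of the job.
Mind the look-alikes: they are no part of the job. What is shaped like the part that bears cell_long_mid but brown or purple is not meant. What is shaped like the part that bears cell_short_b_mid but purple or red is not meant.

How it is judged (in metres and radians):
At the end, for the whole second after the job is handed in: Each short cell seated in its own bay of charger_short, the long one in bay 1 of charger_long: middle within 3 mm of the bay centre, button tip within 3 mm of the middle of the contact; the charging cell's middle still within 3 mm of bay 2's centre; all at rest (below 0.02 m/s) ((((distance between cell_short_a_mid and bay_s1 below 0.003 m and distance between cell_short_a_button and contact_s1 below 0.003 m) and (distance between cell_short_b_mid and bay_s2 below 0.003 m and distance between cell_short_b_button and contact_s2 below 0.003 m)) or ((distance between cell_short_a_mid and bay_s2 below 0.003 m and distance between cell_short_a_button and contact_s2 below 0.003 m) and (distance between cell_short_b_mid and bay_s1 below 0.003 m and distance between cell_short_b_button and contact_s1 below 0.003 m))) and distance between cell_long_mid and bay_l1 below 0.003 m and distance between cell_long_button and contact_l1 below 0.003 m and distance between cell_charging_mid and bay_l2 below 0.003 m and linear speed of each of cell_short_a, cell_short_b, cell_long, cell_charging below 0.02 m/s); the robot touches nothing.
It fails at once if a bystander (marker, owl, glue, tumbler, cup, knife or peg) is knocked more than 30 mm from its place (distance of any of marker, owl, glue, tumbler, deli_cup, craft_knife, clothes_peg from where it was at the start of the episode above 0.03 m).
It fails at once if the cell already charging is shifted more than 8 mm (distance of cell_charging_mid from where it was at the start of the episode above 0.008 m).
It fails at once if a cell is forced against a charger with more than 45 N (contact force between any of cell_short_a, cell_short_b, cell_long and charger_short above 45 N or contact force between any of cell_short_a, cell_short_b, cell_long and charger_long above 45 N).
It also fails if it takes over 64 s, if anything falls off the work surface, if the arm or the gripper's body presses on something with over 40 N, if the wrist force passes 120 N, or if a joint passes its speed limit or range.

## Working session

There is one attempt and no reset: what is moved stays moved. The work goes in short steps, each a Python script; the robot and the scene stay as the last script left them, time stands still between calls to the robot, and variables do not carry over. Pictures are saved under pics/ and viewed, at most 10 in all, crops included, and the job is handed in when it is done.

```bash
ls; mkdir -p pics; python3 - <<'E'
from cell import env,set_gripper,kinematics,read_camera,camera_model,order,readout
import cv2,numpy as np
for n in("top","scene"):
    im=read_camera(n); np.save(n+".npy",im)
    m=camera_model(n); print(n,np.round(m["intrinsics"],1).tolist(),np.round(m["view"],3).tolist())
    cv2.imwrite(f"pics/{n}0.png",cv2.cvtColor(im,cv2.COLOR_RGB2BGR))
m=camera_model("wrist");print(np.round(m["view"],3).tolist(),np.round(m["intrinsics"],1).tolist())
print(readout.read_clock(),readout.read_position(),readout.read_tcp_rot(),readout.read_width())
E
```

```text
pics
top [[438.0, 0.0, 312.0], [0.0, 438.0, 204.1], [0.0, 0.0, 1.0]] [[0.028, -1.0, 0.002, -77.105], [-0.987, -0.028, -0.161, 555.164], [0.161, 0.002, -0.987, 1071.791], [0.0, 0.0, 0.0, 1.0]]
scene [[437.0, 0.0, 329.4], [0.0, 437.0, 207.0], [0.0, 0.0, 1.0]] [[0.683, 0.73, -0.017, -340.402], [0.443, -0.432, -0.786, -230.26], [-0.581, 0.529, -0.618, 1687.506], [0.0, 0.0, 0.0, 1.0]]
[[0.391, 0.921, -0.001, -648.388], [0.887, -0.376, 0.269, -33.905], [0.247, -0.106, -0.963, 378.621], [0.0, 0.0, 0.0, 1.0]] [[336.2, 0.0, 321.1], [0.0, 336.2, 198.3], [0.0, 0.0, 1.0]]
0.1 [253.48083867 598.07467232 230.5148555 ] [-1.79914448e+02  6.00938920e-03  1.57031999e+02] 1.004122351485537
```

View pics/top0.png

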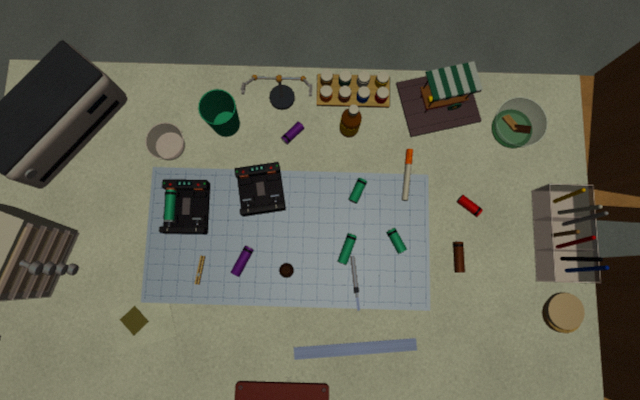

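View pics/scene0.png

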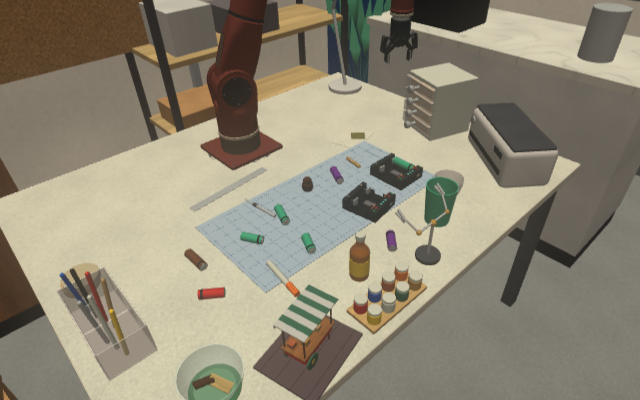

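Top view shows green cells at (357,190), (347,248) and (397,240), of which (347,248) looks longest. The purple ones (292,132) and (242,261), red (470,205) and brown (459,257) are decoys. The chargers are at (185,207), which holds a cell on its left, and (261,189), with heads pointing up (+x). I'll measure these and enlarge the crop.

```bash
cat > h.py <<'E'
from cell import env,set_gripper,kinematics,read_camera,camera_model,order,readout
import cv2,numpy as np
def ray(m,uv,z):
    V=np.array(m["view"]);K=np.array(m["intrinsics"])
    d=V[:3,:3].T@np.linalg.solve(K,[uv[0],uv[1],1.]);c=-V[:3,:3].T@V[:3,3]
    return c+d*(z-c[2])/d[2]
def proj(m,p):
    V=np.array(m["view"]);K=np.array(m["intrinsics"])
    q=K@(V[:3,:3]@np.asarray(p,float)+V[:3,3]);return q[:2]/q[2]
def blobs(im,lo=(65,90,30),hi=(90,255,255),amin=100):
    hsv=cv2.cvtColor(im,cv2.COLOR_RGB2HSV);mk=cv2.inRange(hsv,lo,hi)
    mk=cv2.morphologyEx(mk,cv2.MORPH_OPEN,np.ones((3,3),np.uint8))
    cs,_=cv2.findContours(mk,cv2.RETR_EXTERNAL,cv2.CHAIN_APPROX_NONE)
    return [c[:,0,:].astype(float) for c in cs if cv2.contourArea(c)>amin]
E
python3 - <<'E'
from h import *
im=np.load("top.npy");m=camera_model("top")
for c in blobs(im):
    w=np.array([ray(m,p,13)[:2] for p in c],np.float32);r=cv2.minAreaRect(w)
    print(np.round(c.mean(0)),np.round(r[0]),np.round(r[1]),round(r[2]))
for n,p in dict(chS=(261,189),chL=(185,207),owl=(286,270),knife=(354,275),peg=(200,269),marker=(407,175),glue=(350,125),tumbler=(220,115),cup=(165,142)).items(): print(n,np.round(ray(m,p,20)))
a=im[140:310,140:430];cv2.imwrite("pics/crop.png",cv2.cvtColor(cv2.convertScaleAbs(cv2.resize(a,(798,468),interpolation=cv2.INTER_CUBIC),alpha=1.8,beta=20),cv2.COLOR_RGB2BGR))
E
```

```text
[346. 250.] [ 444. -153.] [23. 68.] 70
[396. 240.] [ 474. -282.] [63. 24.] 29
[169. 206.] [545. 312.] [66. 27.] 1
[357. 191.] [ 600. -178.] [23. 55.] 65
[219. 107.] [820. 208.] [104.  94.] 57
[432.  85.] [ 903. -382.] [84. 16.] 14
[445.  82.] [ 913. -416.] [84. 14.] 14
[457.  80.] [ 920. -450.] [86. 14.] 15
[469.  77.] [ 929. -484.] [85. 15.] 14
chS [598.  74.  20.]
chL [544. 269.  20.]
owl [390.   0.  20.]
knife [ 382. -173.   20.]
peg [386. 219.  20.]
marker [ 646. -309.   20.]
glue [ 780. -157.   20.]
tumbler [797. 194.  20.]
cup [718. 336.  20.]
```

View pics/crop.png

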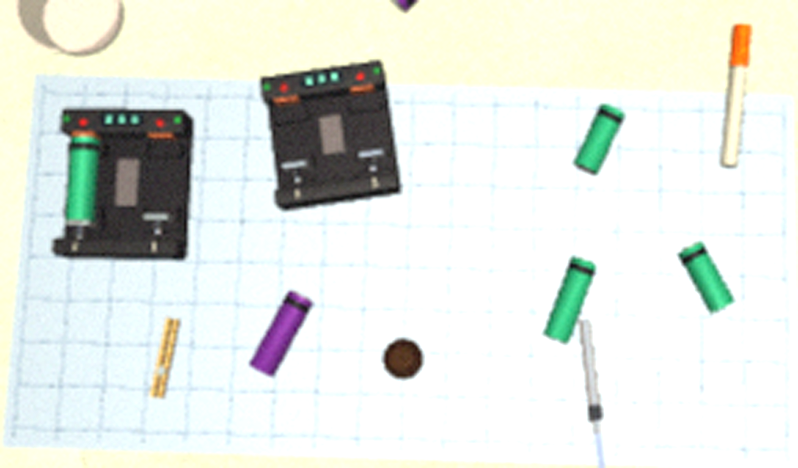

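Crop: the cells' black bands (button ends) all face up the picture, i.e. +x. Long cell at crop (570,300), short ones at (600,138) and (707,278); the knife tip (585,322) lies near the long one. Next I'll check reach in both yaws and where the wrist camera sits, then look from close by.

```bash
cat >> h.py <<'E'
from scipy.spatial.transform import Rotation as Ro
def Rm(rpy): return Ro.from_euler("xyz",rpy,degrees=True).as_matrix()
E
python3 - <<'E'
from h import *
m=camera_model("wrist");V=np.array(m["view"]);c=-V[:3,:3].T@V[:3,3]
R=Rm(readout.read_tcp_rot());p=np.array(readout.read_position())
print("cam in tool",R.T@(c-p),"\n",np.round(R.T@V[:3,:3].T,3))
for nm,pos,phi in(("S1",(590,35,60),8),("S2",(600,110,60),8),("L1",(545,235,60),-1),("up",(545,235,150),-1)):
  for th in(0,25):
    for s in(0,180):
      q=kinematics.solve_ik(list(pos),[180,-th if s==0 else th,phi+s]);print(nm,th,s,None if q is None else np.round(q))
print([readout.read_ft_force() for _ in range(2)])
E
```

```text
cam in tool [  68.84669527   -0.99573339 -142.6404973 ] 
 [[-0.    -0.963 -0.269]
 [ 1.    -0.001  0.   ]
 [-0.001 -0.269  0.963]]
S1 0 0 [-41.  25.  41. 105. -19.  57. -74.]
S1 0 180 [-31.  23.  29. 104. -13.  56. 101.]
S1 25 0 [-39.   8.  33. 126. -13.  22. -78.]
S1 25 180 [-38.   8.  33. 126. -13.  22. 102.]
S2 0 0 [-43.  26.  36. 102. -18.  58. -82.]
S2 0 180 [-32.  24.  22. 101. -10.  57.  92.]
S2 25 0 [-42.  10.  27. 124.  -3.  23. -95.]
S2 25 180 [-42.  10.  27. 124.  -3.  23.  84.]
L1 0 0 [ -55.   24.   34.  104.  -15.   57. -106.]
L1 0 180 [-40.  21.  15. 103.  -7.  56.  67.]
L1 25 0 [ -52.   10.   17.  123.   25.   30. -147.]
L1 25 180 [-52.  10.  16. 123.  25.  30.  33.]
up 0 0 [ -56.   18.   34.   99.  -11.   66. -110.]
up 0 180 [-41.  16.  16.  99.  -5.  66.  65.]
up 25 0 [ -49.    2.   13.  118.   22.   41. -142.]
up 25 180 [-53.   2.  17. 119.  22.  41.  38.]
[array([ 0.09599543,  0.58419108, -0.38690889]), array([ 0.09599543,  0.58419108, -0.38690889])]
```

```bash
python3 - <<'E'
from h import *
import pickle
D={}
for n,p,y in(("L",(530,260,130),179),("S",(590,75,130),188),("C",(510,-205,200),180)):
    env.move_to(list(p),[180,0,y])
    m=camera_model("wrist");im=read_camera("wrist");D[n]=(im,m,readout.read_position(),readout.read_tcp_rot())
    print(n,readout.read_clock(),np.round(readout.read_position(),1),readout.read_ft_force())
pickle.dump(D,open("v.pkl","wb"))
m=D["C"][1];im=D["C"][0]
for c in blobs(im,amin=300):
    w=np.array([ray(m,p,13)[:2] for p in c],np.float32);r=cv2.minAreaRect(w);print(np.round(c.mean(0)),np.round(r[0],1),np.round(r[1],1),round(r[2],1))
a=np.hstack([D["L"][0],D["S"][0]]);
b=np.vstack([cv2.resize(a,(800,250),interpolation=cv2.INTER_AREA),cv2.resize(D["C"][0],(560,350),interpolation=cv2.INTER_AREA)[:, :].copy() if 0 else np.pad(cv2.resize(D["C"][0],(560,350),interpolation=cv2.INTER_AREA),((0,0),(0,240),(0,0)))])
cv2.imwrite("pics/w1.png",cv2.cvtColor(cv2.convertScaleAbs(b,alpha=1.6,beta=15),cv2.COLOR_RGB2BGR))
E
```

```text
L 1.7917 [529.6 261.5 130.2] [-0.00548777  0.41248977 -0.67349616]
S 2.6417 [589.8  77.2 130. ] [-0.59663478  0.077843   -0.34842358]
C 3.8417 [ 510.8 -202.7  199.4] [ 0.83786033 -0.47415358  0.39379903]
[344. 258.] [ 601.4 -179.4] [25.9 57.1] 65.9
[235. 132.] [ 467.7 -286.1] [54.6 26. ] 29.5
[375. 104.] [ 442.  -152.5] [25.4 69. ] 70.6
```

View pics/w1.png

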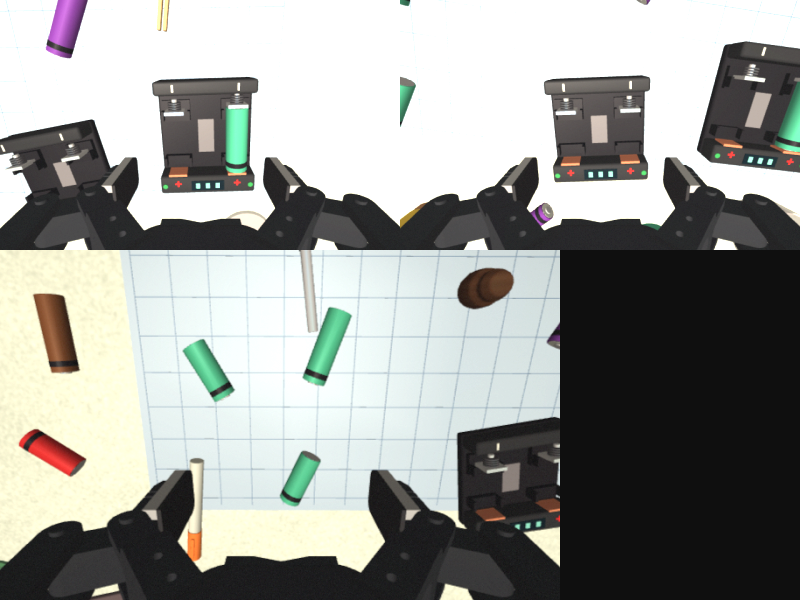

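Wrist views: the long charger (left) has its charging cell at (237,135) and the short charger (right) is at (600,130). The cells' black bands point down the picture (+x). The long cell's green stretch measures 69 mm against 57/55 mm for the short ones, which confirms the sorting. Brown and red at the left are the decoys. Now enlarging the chargers to pick out features.

```bash
python3 - <<'E'
from h import *
import pickle
D=pickle.load(open("v.pkl","rb"))
o=[]
for n,(x0,y0) in dict(L=(235,115),S=(215,115)).items():
    a=D[n][0][y0:y0+205,x0:x0+200];o.append(cv2.resize(a,None,fx=2,fy=2,interpolation=cv2.INTER_CUBIC))
b=np.hstack(o);cv2.imwrite("pics/w2.png",cv2.cvtColor(cv2.convertScaleAbs(b,alpha=1.6,beta=20),cv2.COLOR_RGB2BGR));print(b.shape)
for n in "LS":
    im,m=D[n][:2]
    hsv=cv2.cvtColor(im,cv2.COLOR_RGB2HSV)
    for nm,lo,hi,z in(("cop",(5,100,60),(16,255,255),42),("steel",(0,0,120),(180,60,255),42),("red",(0,150,110),(4,255,255),42),("lcd",(80,60,120),(110,255,255),42)):
        mk=cv2.inRange(hsv,lo,hi)
        N,_,st,ce=cv2.connectedComponentsWithStats(mk)
        for s,c in zip(st[1:],ce[1:]):
            w=ray(m,c,z)
            if 12<s[4]<900 and 225<c[0]<450 and 110<c[1]<320: print(n,nm,s.tolist(),np.round(c,1),np.round(w[:2],1))
E
```

```text
(410, 800, 3)
L cop [270, 267, 31, 17, 456] [285.5 275.3] [585.3 232.9]
L cop [364, 274, 31, 7, 131] [378.3 278.1] [589.  303.6]
L steel [380, 132, 4, 13, 50] [381.5 138.2] [483.3 302.7]
L steel [273, 136, 5, 13, 50] [274.6 142. ] [484.6 230. ]
L steel [376, 150, 7, 3, 16] [378.9 150.9] [491.9 301.2]
L steel [275, 159, 7, 5, 29] [278.  161.4] [498.  231.6]
L steel [365, 167, 32, 7, 185] [380.3 170.4] [505.5 302.6]
L steel [262, 179, 32, 7, 183] [277.4 182.2] [512.7 230.5]
L steel [317, 191, 24, 35, 645] [328.4 205. ] [530.  266.1]
L red [374, 287, 11, 10, 60] [379.  291.5] [600.5 304.5]
L red [280, 290, 11, 10, 56] [285.1 294.4] [601.8 231.9]
S cop [352, 247, 32, 16, 448] [366.7 254.2] [623.5 115.2]
S cop [257, 250, 33, 16, 444] [273.4 257.4] [635.7  46.4]
S steel [367, 130, 4, 13, 50] [368.5 135.8] [537.2 101. ]
S steel [259, 134, 5, 13, 54] [261.2 139.7] [550.   29.4]
S steel [363, 154, 8, 5, 36] [366.3 155.8] [550.8 102. ]
S steel [262, 158, 7, 5, 32] [264.9 159.8] [563.3  33.1]
S steel [353, 174, 32, 6, 184] [368.5 176.5] [564.9 106. ]
S steel [249, 177, 32, 7, 186] [264.4 180.3] [577.8  34.2]
S red [363, 268, 12, 11, 63] [368.6 273. ] [638.6 119.3]
S red [268, 272, 11, 10, 60] [272.9 276.2] [651.4  47.6]
```

View pics/w2.png

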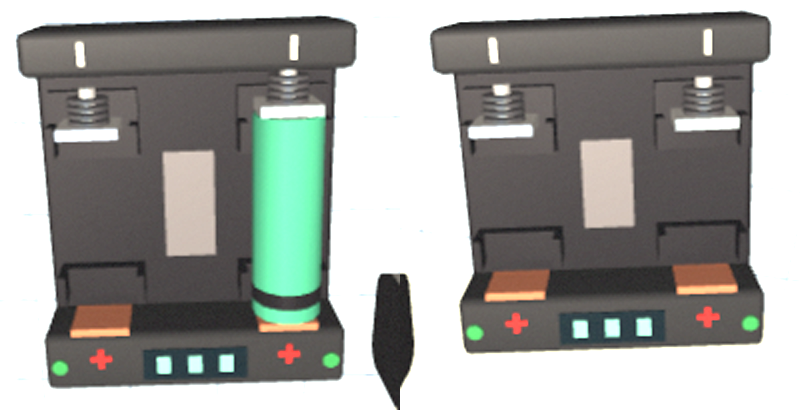

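The close-up shows both chargers clearly: plates at about (90,133), (500,130) and (707,123), copper at (100,320), (517,285) and (705,278), and red pluses behind them. Plates, pluses and housing marks all sit 72.8 mm apart (72 expected). They give yaw 10.15° for the short charger and 1.0° for the long, with bay centres at consistent stations.

First grasp: short cell at (601,-179), viewed from close by before and after gripping.

```bash
cat >> h.py <<'E'
def measure(im,m,near,yaw,L,zb=0):
    """cell mid (x,y), yaw, green length from wrist picture; zb = height of cell underside"""
    best=min(blobs(im,amin=300),key=lambda c:np.linalg.norm(ray(m,c.mean(0),zb+13)[:2]-near))
    mk=np.zeros(im.shape[:2],np.uint8);cv2.fillPoly(mk,[best.astype(int)],1)
    px=np.argwhere(mk)[:,::-1]
    lat=np.array([ray(m,p,zb+13)[:2] for p in best],np.float32);r=cv2.minAreaRect(lat)
    a=r[2]+(90 if r[1][1]>r[1][0] else 0); a=(a-yaw+90)%180-90+yaw
    u=np.array([np.cos(np.radians(a)),np.sin(np.radians(a))]);v=np.array([-u[1],u[0]])
    y0=np.array(r[0])@v
    top=np.array([ray(m,p,zb+26)[:2] for p in px]);k=abs(top@v-y0)<5
    s=top[k]@u; lo,hi=np.percentile(s,[.5,99.5])
    mid=u*(lo+L/2)+v*y0
    return mid,a,hi-lo,min(r[1])
def look(): 
    m=camera_model("wrist");return read_camera("wrist"),m
def pick(near,yaw,L,g=0,opening=.62,squeeze=40):
    u=lambda a:np.array([np.cos(np.radians(a)),np.sin(np.radians(a))])
    env.move_to([*(near+0*u(yaw)),120],[180,0,180+yaw]);set_gripper(opening);env.hold(.3)
    mid,a,gl,w=measure(*look(),near,yaw,L);print("cell",np.round(mid,1),round(a,1),"green",round(gl,1),"w",round(w,1))
    if np.linalg.norm(mid-near)>15: raise SystemExit("far off")
    x,y=mid+g*u(a)
    env.move_to([x,y,50],[180,0,180+a]);env.move_l([x,y,2.5],rate=120)
    set_gripper(0,squeeze);print("width",readout.read_width(),"pos",np.round(readout.read_position(),1))
    env.move_l([x,y,90],rate=200);env.hold(.3)
    p=np.array(readout.read_position());im,m=look();mid2,a2,gl2,w2=measure(im,m,p[:2],a,L,p[2]-2.5)
    d=mid2-p[:2];print("held: along %.1f lat %.1f yaw %.1f green %.1f"%(d@u(a),d@[-u(a)[1],u(a)[0]],a2-a,gl2),"F",readout.read_ft_force().round(1),readout.read_clock())
E
python3 - <<'E'
from h import *
import pickle
D=pickle.load(open("v.pkl","rb"))
print("charging",measure(D["L"][0],D["L"][1],np.array([545,302]),1,80,20))
p=ray(D["C"][1],(358,92),8)[:2];u=np.array([np.cos(np.radians(-19.4)),np.sin(np.radians(-19.4))]);d=p-[447.2,-154.3];print("knife tip rel long",d@u,d@[-u[1],u[0]])
pick(np.array([605.5,-181.2]),-24.1,66)
E
```

```text
charging (array([547.8550256 , 304.06003243]), 0.8890851736068726, np.float64(65.65510333018597), 26.430551528930664)
knife tip rel long -11.357249216581568 -18.953947264379295
cell [ 603.1 -181.2] -23.4 green 52.3 w 24.5
width 0.28883462087827844 pos [ 603.9 -181.4    3.7]
held: along -0.7 lat -1.1 yaw 0.1 green 51.8 F [-0.3 -0.2 -0.9] 7.4167
```

Held at 26 mm width. The held cell appears 1.1 mm to the side of the TCP, where it must be centred, so that is camera bias. I'll re-measure the charger features from a hover with the cell in hand.

```bash
cat >> h.py <<'E'
def feats(im,m,yaw):
    """charger marks in the charger-yaw frame (x',y'): plates, pluses at z=42"""
    hsv=cv2.cvtColor(im,cv2.COLOR_RGB2HSV);c,s=np.cos(np.radians(yaw)),np.sin(np.radians(yaw));out=[]
    for nm,lo,hi in(("steel",(0,0,120),(180,60,255)),("red",(0,150,110),(4,255,255))):
        _,_,st,ce=cv2.connectedComponentsWithStats(cv2.inRange(hsv,lo,hi))
        for t,q in zip(st[1:],ce[1:]):
            if 40<t[4]<900:
                w=ray(m,q,42);out.append((nm,t[2],t[3],t[4],round(w[0]*c+w[1]*s,1),round(-w[0]*s+w[1]*c,1)))
    return out
def world(xp,yp,yaw):
    c,s=np.cos(np.radians(yaw)),np.sin(np.radians(yaw));return np.array([xp*c-yp*s,xp*s+yp*c])
E
python3 - <<'E'
from h import *
Y=10.15
for xp,z in((590,150),(590,110)):
    x,y=world(xp,4.4,Y)
    env.move_to([x,y,z],[180,0,180+Y]);env.hold(.4)
    im,m=look();p=np.array(readout.read_position());print(np.round(p,1),readout.read_tcp_rot().round(2))
    for f in feats(im,m,Y):
        if 530<f[4]<680 and -90<f[5]<30: print(f)
    mid,a,gl,w=measure(im,m,p[:2],Y,66,p[2]-2.5);u=np.array([np.cos(np.radians(Y)),np.sin(np.radians(Y))])
    print("held",(mid-p[:2])@u,(mid-p[:2])@[-u[1],u[0]],a-Y,p[:2]@u,p[:2]@[-u[1],u[0]],readout.read_clock())
cv2.imwrite("pics/w3.png",cv2.cvtColor(cv2.convertScaleAbs(im,alpha=1.6,beta=20),cv2.COLOR_RGB2BGR))
E
```

```text
[580.  108.  149.9] [-1.8000e+02 -1.0000e-02 -1.6989e+02]
('steel', np.int32(5), np.int32(12), np.int32(49), np.float64(546.5), np.float64(-68.4))
('steel', np.int32(4), np.int32(12), np.int32(48), np.float64(546.4), np.float64(4.6))
('steel', np.int32(29), np.int32(5), np.int32(145), np.float64(574.6), np.float64(-68.1))
('steel', np.int32(30), np.int32(6), np.int32(151), np.float64(574.7), np.float64(4.4))
('steel', np.int32(23), np.int32(40), np.int32(849), np.float64(595.4), np.float64(-28.7))
('steel', np.int32(11), np.int32(11), np.int32(65), np.float64(660.9), np.float64(-32.3))
('red', np.int32(11), np.int32(10), np.int32(60), np.float64(649.5), np.float64(-68.1))
held -1.1931101547904164 -0.713353405608561 -0.5613101959228572 589.9922413280048 4.055436187945475 9.0083
[580.3 108.4 110.6] [ 1.7999e+02  5.0000e-02 -1.6985e+02]
('steel', np.int32(5), np.int32(14), np.int32(64), np.float64(546.5), np.float64(-68.5))
('steel', np.int32(4), np.int32(14), np.int32(56), np.float64(546.7), np.float64(4.3))
('steel', np.int32(9), np.int32(6), np.int32(49), np.float64(559.9), np.float64(-65.4))
('steel', np.int32(8), np.int32(6), np.int32(46), np.float64(559.9), np.float64(4.3))
('steel', np.int32(11), np.int32(11), np.int32(65), np.float64(639.6), np.float64(-26.1))
('red', np.int32(9), np.int32(8), np.int32(50), np.float64(649.1), np.float64(-67.4))
held -1.013949009902275 -0.6091945561385449 0.07760391235350994 590.2752440172345 4.463625549157527 9.7417
```

View pics/w3.png

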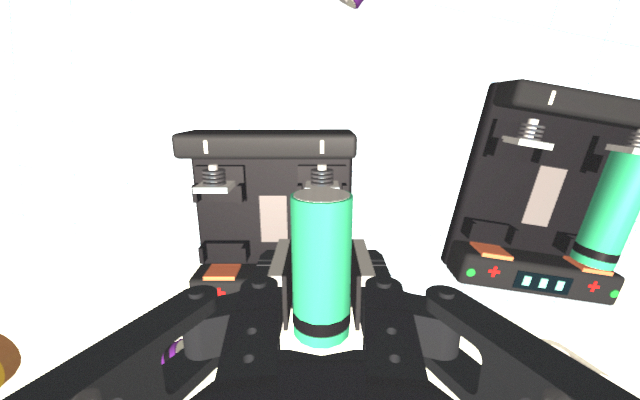

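The picture shows the cell held squarely at (320,265), bay 2's plate just behind it, and charger features consistent with the first view. Now the tilted insertion into bay 2, with force checks at each step.

```bash
cat >> h.py <<'E'
def tcp(xc,yb,yaw,L,g,h,th,xpl,pz):
    """TCP pose with plate edge (22 up) at xpl (bay frame) on the flat face, lower flat edge pz above the saddle"""
    t=np.radians(th);a=np.array([np.cos(t),np.sin(t)]);n=np.array([-a[1],a[0]])
    P=np.array([xpl+(22-pz)*np.tan(t),pz]);C=P+a*L/2+n*13+a*g-n*h
    x,y=world(xc+C[0],yb,yaw);return [x,y,20+C[1]],[180,th,180+yaw]
def force(yaw):
    f=np.array(readout.read_ft_force());c,s=np.cos(np.radians(yaw)),np.sin(np.radians(yaw))
    return np.round([f[0]*c+f[1]*s,-f[0]*s+f[1]*c,f[2]],1)
def go(pose,yaw,rate,tag,lim=16):
    env.move_l(pose[0],pose[1],rate=rate);env.hold(.1);f=force(yaw)
    print(tag,"F",f,"err",np.round(np.array(readout.read_position())-pose[0],1),round(readout.read_clock(),1))
    if np.abs(f).max()>lim: raise SystemExit("force")
E
cat > s1.py <<'E'
from h import *
import sys
def approach(xc,yb,yaw,L,g,h=10.):
    f0=-L/2+6   # free plate face
    T=lambda *a:tcp(xc,yb,yaw,L,g,h,*a)
    p=T(25,f0+2.5,45);env.move_to(*p);env.hold(.2);print("hover",force(yaw),readout.read_clock())
    go(T(25,f0+2.5,12),yaw,120,"down12");go(T(25,f0+2.5,2),yaw,40,"down2")
    for d in(-1,-4,-7,-10.5): go(T(25,f0+d,1.5),yaw,40,"push%g"%d)
def lower(xc,yb,yaw,L,g,h=10.,ths=(20,15,10,5,0)):
    f0=-L/2+6
    for th in ths: go(tcp(xc,yb,yaw,L,g,h,th,f0-10.5,1.),yaw,40,"th%g"%th)
E
python3 - <<'E'
from s1 import *
approach(603.7,4.9,10.15,66,1.1)
E
```

```text
hover [ 0.5 -0.4 -0.8] 10.5917
down12 F [ 0.9 -0.2 -1. ] err [ 0.3 -0.1  0.6] 11.1
down2 F [ 0.7 -0.3 -1.3] err [ 0.  -0.1  0. ] 11.7
push-1 F [ 3.  -0.2 -0. ] err [0.5 0.1 0.5] 12.0
push-4 F [3.8 0.3 0.7] err [0.4 0.1 0.4] 12.4
push-7 F [ 3.9 -0.6  0.4] err [0.4 0.1 0.3] 12.7
push-10.5 F [ 4.9 -0.1  1.2] err [0.5 0.1 0.3] 13.1
```

The plate gives way as expected (3 → 5 N). Lowering now.

```bash
python3 - <<'E'
from s1 import *
lower(603.7,4.9,10.15,66,1.1)
E
```

```text
th20 F [5.7 1.2 3.8] err [1.  0.7 0.6] 13.4
th15 F [4.7 2.5 2.6] err [0.8 0.7 0.3] 13.8
th10 F [5.6 1.7 1.6] err [0.6 0.7 0.1] 14.1
th5 F [4.7 1.5 1.6] err [ 0.5  0.6 -0.1] 14.5
th0 F [4.6 1.2 1.1] err [ 0.6  0.6 -0.1] 14.8
```

```bash
cat >> s1.py <<'E'
def finish(xc,yb,yaw,L,g,h=10.,opening=.5):
    f0=-L/2+6
    go(tcp(xc,yb,yaw,L,g,h,0,f0-7,.5),yaw,30,"fwd")
    set_gripper(opening);env.hold(.2);print("open",force(yaw))
    p,o=tcp(xc,yb,yaw,L,g,h,0,f0-7,.5);p[2]=130;env.move_l(p,o,rate=250);env.hold(.3)
    im,m=look();mid,a,gl,w=measure(im,m,world(xc,yb,yaw),yaw,L,20)
    c,s=np.cos(np.radians(yaw)),np.sin(np.radians(yaw));print("seated x',y'",mid@[c,s],mid@[-s,c],"yaw",a,gl,readout.read_clock())
    for f in feats(im,m,yaw):
        if abs(f[4]-xc)<70 and abs(f[5]-yb)<90 and f[0]+str(f[1])>"r": print(f)
    for f in feats(im,m,yaw):
        if abs(f[5]-yb)<90 and f[0]=="steel" and -50<f[4]-xc<-25: print(f)
    cv2.imwrite("pics/seat%d.png"%(readout.read_clock()*10),cv2.cvtColor(cv2.convertScaleAbs(im[100:300,200:520],alpha=1.6,beta=20),cv2.COLOR_RGB2BGR))
E
python3 - <<'E'
from s1 import *
finish(603.7,4.9,10.15,66,1.1)
E
ls pics
```

```text
fwd F [4.1 1.6 4.8] err [0.3 0.5 0.2] 15.2
open [ 0.2 -0.5  0.4]
seated x',y' 603.7426422384725 4.9722950798561385 yaw 10.067329406738276 52.01273590982362 16.625
('steel', np.int32(5), np.int32(13), np.int32(60), np.float64(546.4), np.float64(-68.4))
('steel', np.int32(5), np.int32(13), np.int32(64), np.float64(546.4), np.float64(4.4))
('steel', np.int32(33), np.int32(7), np.int32(228), np.float64(568.6), np.float64(4.4))
('steel', np.int32(33), np.int32(7), np.int32(221), np.float64(574.8), np.float64(-67.9))
('steel', np.int32(12), np.int32(10), np.int32(72), np.float64(664.8), np.float64(-49.4))
('steel', np.int32(12), np.int32(10), np.int32(71), np.float64(665.0), np.float64(58.0))
('red', np.int32(12), np.int32(10), np.int32(68), np.float64(649.5), np.float64(-68.2))
('red', np.int32(12), np.int32(10), np.int32(68), np.float64(649.5), np.float64(4.5))
('steel', np.int32(33), np.int32(7), np.int32(228), np.float64(568.6), np.float64(4.4))
('steel', np.int32(33), np.int32(7), np.int32(221), np.float64(574.8), np.float64(-67.9))
crop.png
scene0.png
seat166.png
top0.png
w1.png
w2.png
w3.png
```

Seated: the plate is held back 6.2 mm, and the centre is at (603.7, 5.0) against (603.7, 4.9). Next the second short cell, into bay 1.

```bash
sed -i 's/^    d=mid2-p\[:2\];print/    d=mid2-p[:2];G=-d@u(a);print/; ' h.py; python3 - <<'E'
s=open('h.py').read()
s=s.replace('readout.read_ft_force().round(1),readout.read_clock())\ndef feats','readout.read_ft_force().round(1),readout.read_clock());return G\ndef feats')
open('h.py','w').write(s)
E
python3 - <<'E'
from s1 import *
g=pick(np.array([472.,-283.7]),29.5,66);print("g",g)
if not(abs(g)<3 and .2<readout.read_width()<.36): raise SystemExit("check grasp")
B=(603.7,-66.9,10.15,66,g)
approach(*B)
E
```

```text
cell [ 474.4 -281.6] 28.8 green 52.3 w 24.5
width 0.2921791374762923 pos [ 475.2 -282.     3.7]
held: along -0.8 lat -0.1 yaw 0.1 green 51.9 F [-0.4  0.2 -0.4] 21.0
g 0.833562485394026
hover [ 0.5  0.5 -0.4] 22.4833
down12 F [ 0.6  0.5 -1. ] err [ 0.2 -0.1  0.7] 23.0
down2 F [ 0.1  0.6 -0.8] err [-0.  0. -0.] 23.6
push-1 F [3.  0.4 0.2] err [0.5 0.1 0.5] 23.9
push-4 F [ 4.7 -0.3  1.1] err [0.4 0.1 0.3] 24.3
push-7 F [4.1 0.7 0.6] err [0.4 0.1 0.3] 24.6
push-10.5 F [5.7 1.3 0.5] err [0.5 0.1 0.3] 25.0
```

```bash
python3 - <<'E'
from s1 import *
B=(603.7,-66.9,10.15,66,.83)
lower(*B);finish(*B)
E
```

```text
th20 F [5.  1.2 4.2] err [1.1 0.2 0.6] 25.3
th15 F [6.2 0.1 3.7] err [0.9 0.1 0.3] 25.7
th10 F [ 5.8 -0.3  1.7] err [0.7 0.  0.1] 26.0
th5 F [ 5.  -0.3  0.7] err [ 0.6 -0.1 -0.1] 26.4
th0 F [5.2 0.7 1.7] err [ 0.7  0.  -0.1] 26.7
fwd F [ 3.7 -0.3  5. ] err [ 0.4 -0.1  0.2] 27.1
open [-0.6  0.9 -0.3]
seated x',y' 604.1085225220392 -67.63603993223563 yaw 10.893533706665034 52.10151478786588 28.5167
('steel', np.int32(4), np.int32(14), np.int32(52), np.float64(546.5), np.float64(-67.6))
('steel', np.int32(5), np.int32(12), np.int32(49), np.float64(546.6), np.float64(5.2))
('steel', np.int32(32), np.int32(6), np.int32(192), np.float64(568.7), np.float64(-67.6))
('steel', np.int32(11), np.int32(10), np.int32(68), np.float64(664.4), np.float64(-120.8))
('steel', np.int32(11), np.int32(10), np.int32(65), np.float64(664.7), np.float64(-13.6))
('red', np.int32(12), np.int32(11), np.int32(60), np.float64(649.5), np.float64(-67.5))
('red', np.int32(12), np.int32(10), np.int32(59), np.float64(649.7), np.float64(5.3))
('steel', np.int32(32), np.int32(6), np.int32(192), np.float64(568.7), np.float64(-67.6))
```

Also seated (plate back 6.1 mm). Now the long cell, gripped 8 mm toward the button to stay clear of the knife tip. I'll re-check the long charger from the hover.

```bash
python3 - <<'E'
from s1 import *
g=pick(np.array([447.2,-154.3]),-19.4,80,g=8,opening=.5);print("g",g)
if not(5<g<12 and .2<readout.read_width()<.36): raise SystemExit("check grasp")
Y=1.0
x,y=world(545,222.2,Y);env.move_to([x,y,150],[180,0,180+Y]);env.hold(.4)
im,m=look();p=np.array(readout.read_position())
for f in feats(im,m,Y):
    if 470<f[4]<620 and 190<f[5]<330: print(f[:4],f[4],f[5])
mid,a,gl,w=measure(im,m,p[:2],Y,80,p[2]-2.5);print("held",mid-p[:2],a,gl,p)
print("charging",measure(im,m,np.array([547.9,304]),Y,80,20),readout.read_clock())
E
```

```text
cell [ 449.6 -155.7] -19.5 green 65.7 w 24.9
width 0.2863106861361246 pos [ 458.1 -158.6    3.9]
held: along -9.4 lat -0.9 yaw -0.2 green 65.5 F [ 0.3 -0.6 -1.7] 32.2333
g 9.38399736575146
('steel', np.int32(4), np.int32(13), np.int32(50)) 488.3 221.7
('steel', np.int32(4), np.int32(13), np.int32(45)) 488.6 294.5
('steel', np.int32(11), np.int32(11), np.int32(64)) 616.4 256.9
('red', np.int32(11), np.int32(9), np.int32(54)) 605.4 294.4
held [-9.66132282 -0.99386344] 0.7292661070823669 65.09672538110141 [541.09454718 231.4630783  149.99666141]
charging (array([547.38601734, 304.18766328]), 0.6679819226264954, np.float64(66.49487077912573), 27.447660446166992) 34.175
```

```bash
python3 - <<'E'
from s1 import *
approach(552.6,222.8,1.0,80,9.4)
E
```

```text
hover [ 0.  0. -2.] 34.975
down12 F [-0.2  0.1 -0.4] err [0.2 0.3 0.7] 35.5
down2 F [ 0.1  0.5 -1. ] err [-0.  0.  0.] 36.0
push-1 F [ 2.8 -0.4 -0.2] err [0.5 0.1 0.5] 36.4
push-4 F [3.4 0.3 1.4] err [0.3 0.1 0.3] 36.8
push-7 F [ 4.9 -0.2 -0. ] err [0.3 0.1 0.2] 37.1
push-10.5 F [ 5.2 -0.5  1.3] err [0.4 0.1 0.3] 37.5
```

```bash
python3 - <<'E'
from s1 import *
B=(552.6,222.8,1.0,80,9.4)
lower(*B);finish(*B)
E
```

```text
th20 F [ 6.2 -0.4  1. ] err [0.7 0.1 0.1] 37.8
th15 F [ 5.4 -0.5 -0.5] err [ 0.6 -0.2 -0.1] 38.2
th10 F [ 4.6 -1.9 -0.8] err [ 0.7 -0.1 -0.2] 38.6
th5 F [ 4.  -2.   0.4] err [ 0.7 -0.2 -0.2] 38.9
th0 F [5.9 0.3 0.3] err [1.  0.1 0.1] 39.3
fwd F [ 1.8 -2.3  7. ] err [0.  0.2 0.5] 39.6
open [ 0.7  0.  -0.6]
seated x',y' 552.6819372629383 222.42978721873413 yaw 1.0072293281555176 65.83835010665564 41.0917
('steel', np.int32(5), np.int32(14), np.int32(68), np.float64(488.1), np.float64(221.9))
('steel', np.int32(5), np.int32(14), np.int32(58), np.float64(488.2), np.float64(294.6))
('steel', np.int32(34), np.int32(7), np.int32(236), np.float64(510.4), np.float64(221.7))
('steel', np.int32(12), np.int32(10), np.int32(72), np.float64(622.1), np.float64(168.2))
('steel', np.int32(12), np.int32(10), np.int32(71), np.float64(622.2), np.float64(275.6))
('red', np.int32(12), np.int32(10), np.int32(68), np.float64(605.3), np.float64(221.6))
('red', np.int32(12), np.int32(11), np.int32(69), np.float64(605.5), np.float64(294.4))
('steel', np.int32(34), np.int32(7), np.int32(236), np.float64(510.4), np.float64(221.7))
```

The plate moved back 516.7 → 510.4 (6.3 mm), so the long cell is seated. One last look at all three before handing in.

```bash
python3 - <<'E'
from h import *
env.move_to([560,120,230],[180,0,185]);env.hold(.4);im,m=look()
for n,Y,L,q in(("s2",10.15,66,world(603.7,4.9,10.15)),("s1",10.15,66,world(603.7,-67,10.15)),("l1",1,80,world(552.6,222.8,1)),("l2",1,80,world(552.6,294.8,1))):
    mid,a,gl,w=measure(im,m,q,Y,L,20);print(n,np.round(mid-q,1),round(a-Y,1),round(gl,1))
cv2.imwrite("pics/end.png",cv2.cvtColor(cv2.convertScaleAbs(im,alpha=1.6,beta=20),cv2.COLOR_RGB2BGR));print(readout.read_clock())
E
```

```text
s2 [-0.  -0.1] -0.6 52.0
s1 [ 0.2 -1.3] 0.2 52.1
l1 [0.1 0.9] -0.2 65.8
l2 [0.4 0.2] -0.1 65.7
42.1917
```

View pics/end.png

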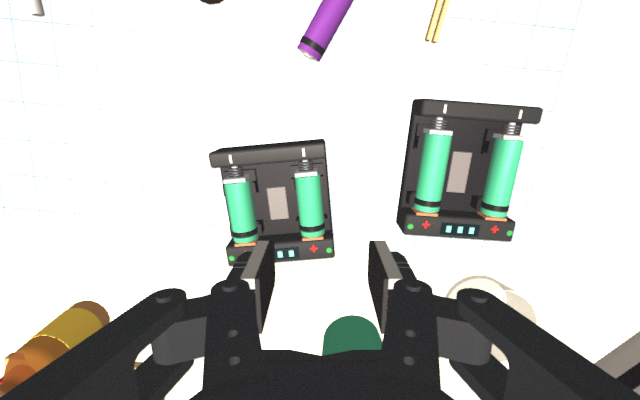

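All four cells lie flat between their contacts, at (242,210), (310,205), (432,170) and (502,178), with the black bands at the copper.

```bash
python3 -c "
from h import *
print(order.job_done())"
```

```text
the job is handed in; nothing more can be done
None
```

The job is handed in at about 42 s: by the last camera check all three loose cells are seated, button to copper, the two short ones in the short-bay charger and the long one in bay 1 of the long-bay charger, with the charging cell where it was; the hand-in gave no verdict.

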